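Run a coffee canister under the label scanner and catch it gently

TASK

Press the red knob fully down so that the gate drops and the coffee canister rolls by itself down the rails and under the label scanner. Do not touch it before it has come out from under the scanner; then let the fingertips travel along just ahead of the rolling canister, take it up softly and ease it to a standstill beside the green bands, well before the open end (a hand that stands still in its way, or a grip, would dent the thin tin). Keep it there for five seconds and finish while still holding it against the fingertips, standing on the rails, and leave everything else on the worktop alone.

Things in the scene. Friction and masses are not known exactly. Their poses are not given: they have to be found in the camera images.
- run: Fixed canister run: two steel rails 100 mm apart between guards (inner faces x = +-81 mm, tops 21 mm over the rails). Origin on the worktop under its middle; z up, +y along the track to the UPPER end: canisters roll towards -y; -x is the robot's side. Rail tops are 85 mm + 0.055 y above the worktop, from y = +330 mm to the open lower end at y = -330 mm, where a grey catch tray follows.
- gate (a joint): Gate, sliding straight down, in m: 0 up (its 70 mm wide steel blade stands 45 mm above the rails at y = +205 mm of the run and holds the canister back), 0.055 fully down (blade 10 mm below the rails). Sliding friction 3.5 N holds it wherever it is left; pressing takes 2 to 5 N.
- knob_top (a point): Centre of the top face of the gate's red press knob, 40 mm across, on a stem at the robot's side of the run (x = -160, y = +205 mm of the run), 160 mm above the worktop when up, 105 mm when down. Moves with the gate.
- canister: Canister lying across the rails, 150 mm long, 0.5 kg (0.4 to 0.6), ends 70 mm diameter on the rails, black rubber sleeve 74 mm round its middle (x +-41 mm). Origin mid-axis 35 mm over the rails; x along its axis. Starts on the gate, y = +244 mm of the run. Freed, it gains 0.13 m/s2, less at the flap: 0.18 to 0.3 m/s at y = 0 after 1.3 to 2 s. Finger forces over 15 N dent it.
- scan_point (a point): Fixed point under the middle of the white label scanner bridge (y = +90 mm of the run), at canister axis height. The bridge spans the track from y = +55 to +125 mm and x = -107 to +107 mm; underside 180 mm, top 208 mm above the worktop.
- green_mid (a point): Fixed point of the run at the middle of the green bands on the guards (y = -125 mm), at canister axis height. The bands run from y = -5 to -245 mm; red bands follow, to the open end.
- tin: Bystander, leave alone: upright tin with blue label, 90 mm wide, 120 mm high, near the robot to its right. Origin under its centre.
- bowl: Bystander, leave alone: steel bowl, 120 mm wide, 50 mm high, at the robot's right. Origin under its centre.
- scoop: Bystander, leave alone: long spoon lying at the robot's right. Origin near its middle.
- brush: Bystander, leave alone: brush lying left of the upper end of the run. Origin near its middle.
- flap (a joint): Yellow dust flap, 130 x 28 mm, hinged under the scanner bridge, in rad: 0 hangs straight down, up to 1.4 swung downhill; it starts anywhere from 0 to 1.1. The passing canister pushes it to about 1.1 against a friction of 0.0035 N m and loses some speed by it.
Things that resemble listed ones, but are neither listed nor needed, are in the scene too. What is shaped like the canister but purple or turquoise is not meant.

How it is judged:
By the outcome, as a careful person would: the job done as asked, in the order asked, and still so for the second after the job is handed in, while the arm keeps its last pose, push and grip.
It also fails if it takes over 32 s, if anything falls off the work surface, if the arm or the gripper's body presses on something with over 40 N, if the wrist force passes 120 N, or if a joint passes its speed limit or range.

ROBOT

A 6-joint arm with a two-finger parallel gripper is mounted at the origin on the work surface. World frame = base frame: x ahead of the robot, y to its left, z up, the work surface at z = 0. Lengths are in m, angles in rad, forces in N, time in s.
With the tool pointing down it reaches from about 0.35 to 0.975 m from the base axis. Payload 4.9 kg.
Tool frame: the origin (TCP) lies on the centre line of the jaws, within the pads' length; the fingertips stand 14 mm ahead of it and the grasp point (between the pads) lies 5 mm behind it (arm.tcp_to_tips is the distance from the TCP to the fingertips, in m); z points along the fingers, y is the line along which they close (so a half turn about z gives the same grasp; the last joint's range is limited). The gripper opens to 85 mm and grips with 20 to 120 N. Pads are 22 mm wide; open, the fingers measure 114 mm over their backs; the gripper's body (76 mm by 85 mm) begins 54 mm behind the grasp point. The pads swing forward as they close: fully open they stand 13 mm farther back than shut.
Start: joints at [-0.119, 0.053, 1.613, -0, 1.476, -0.119], TCP at [0.625, 0, 0.245] pointing down, gripper open.
Joint ranges: [-3.01, 3.01], [-1.01, 2.22], [0.06, 2.58], [-1.02, 4.17], [0.09, 2.62], [-3.14, 3.14]. Speed limits (rad/s): [2.57, 2.57, 3.14, 3.14, 3.14, 3.14].

INTERFACE

Orientations are given as a 3x3 rotation matrix whose columns are the frame's x, y, z axes.
In Python, from plant import status, cams, arm gives the robot as it stands.
- The arm moves only by the tool jog_arm, never from a script. Its argument "rows" is a list of rows, each an object with "hand": the closure, from -1 (fully open) to 1 (shut); "linear": the shift along the world's x, y, z in mm, a list of three; "spin": the turn about the world's z in rad. A call has exactly 5 rows; each row is the pose to reach, as a shift and turn from the pose commanded when the call began; what a row does not reach only later rows make up. A row lasts 1/12 s, in which the tool goes at most 41.7 mm and 7.16 degrees, less where a joint would pass 70% of its speed; a pose out of reach is approached as far as the arm can. A call with a gripper value outside its range is refused whole. The fingers move at their own pace and stop on an object; "squeeze" is the grip in N (left out, the last holds). Time passes only in rows, so rows that repeat a pose let the fingers close, or fill a call up. It gives the time, the measured TCP pose, the force, the opening and the grip force at its end, in the units of the state.
- status.get_obs(): the state, without advancing time (a new reading comes with each control period).
- cams.grab_frame(name): name is "scene" or "side" or "wrist"; returns the picture (400x640x3 uint8, red, green, blue); there is no depth.
- cams.calibration(name): a dict with "camera_matrix" (3x3 intrinsics, pixels), "pose" (4x4, takes a point from camera to world coordinates). Camera axes: x right, y down, z forward; pixel columns grow to the right and rows downward; lengths in m; the calibration is good to about 2 mm. A picture is of the moment at which its call begins: read the wrist's pose just before it. calibration takes no time and is no camera call; for the wrist camera it gives the pose at the moment of the call.
- arm.sign_off(): hands the job in; it is judged then, once.
The state is a dict: "clock": time; "joint_pos": joint angles; "qvel": joint speeds; "joint_torque": joint torques, N m; "tool_pos": TCP position; "tcp_rot": TCP orientation; "force": force on the tool from outside, world axes, zero at the start; "torque": the same for the moment, N m; "finger_gap": finger opening in m; "finger_force": force on a finger pad.
Only numpy, scipy, OpenCV 4.12 (cv2) and the standard library are available. Lean on these libraries where they do the work, as an engineer would, in place of code of your own. Each camera call takes 0.05 s, during which the arm holds its last target. There are 200 camera calls.

## Working session

There is one attempt and no reset: what is moved stays moved. The work goes in short steps, Python scripts to look and compute and a tool call to move; the robot and the scene stay as the last step left them, time stands still between calls to the robot, and variables do not carry over. Pictures are saved under pics/ and viewed, at most 10 in all, crops included, and the job is handed in when it is done.

Besides the shell and the picture viewer there is one more tool, called after "Emit:" as name(argument=value, ...) on one line, values as JSON. jog_arm: Moves the arm, as the interface text tells. Its arguments: {"type":"object","properties":{"rows":{"type":"array","items":{"type":"object","properties":{"hand":{"type":"number"},"linear":{"type":"array","items":{"type":"number"}},"spin":{"type":"number"}}}},"squeeze":{"type":"number"}},"required":["rows"]}

```bash
mkdir -p pics; ls
python3 - <<'E'
from plant import status,cams,arm
import cv2,numpy as np
np.set_printoptions(precision=4,suppress=True)
o=status.get_obs();print(o['clock'],o['tool_pos'],o['tcp_rot'],o['finger_gap'],arm.tcp_to_tips)
for n in('scene','side'):
    c=cams.calibration(n);print(n,c['camera_matrix'],c['pose'])
    f=cams.grab_frame(n);cv2.imwrite(f'pics/{n}0.png',f[:,:,::-1])
E
```

```text
pics
0.0 [0.6244 0.0001 0.244 ] [[ 0.      1.     -0.0021]
 [ 1.     -0.      0.0003]
 [ 0.0003 -0.0021 -1.    ]] 0.08566776905005072 0.014
scene [[480.6588   0.     322.5991]
 [  0.     480.6588 190.4112]
 [  0.       0.       1.    ]] [[-0.8901  0.2293 -0.3938  1.2878]
 [ 0.4554  0.482  -0.7486  1.4264]
 [ 0.0181 -0.8456 -0.5334  1.1255]
 [ 0.      0.      0.      1.    ]]
side [[368.6085   0.     320.4513]
 [  0.     368.6085 208.9014]
 [  0.       0.       1.    ]] [[ 0.9435 -0.183   0.2763  0.1297]
 [-0.3314 -0.5232  0.7851 -1.2069]
 [ 0.0009 -0.8324 -0.5542  0.9908]
 [ 0.      0.      0.      1.    ]]
```

View pics/scene0.png

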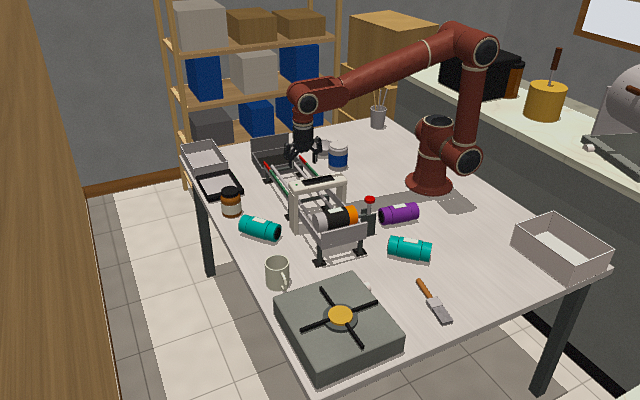

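View pics/side0.png

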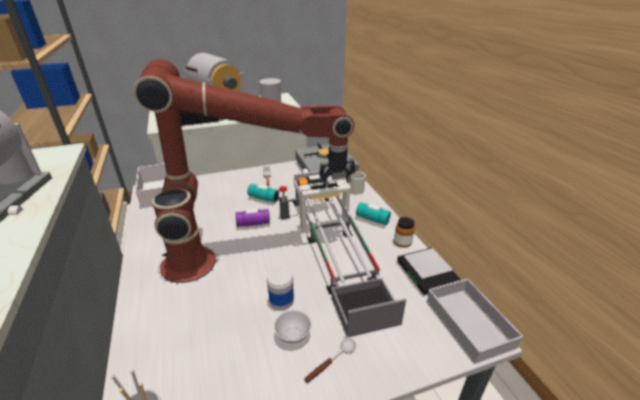

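Scene: the run goes from (335,235) down to (285,165). The canister (orange end, black sleeve) is at (335,217) behind the bridge, the knob at (370,199). Purple (398,213) and turquoise (260,228), (410,249) lookalikes lie off the rails. Enlarging both views.

Run:
```python
import cv2
a=cv2.imread('pics/scene0.png')[130:270,240:400];b=cv2.imread('pics/side0.png')[160:310,240:400]
cv2.imwrite('pics/c1.png',cv2.resize(a,None,fx=5,fy=4.2,interpolation=3)[:, :] if 0 else cv2.resize(a,None,fx=4,fy=4,interpolation=2))
cv2.imwrite('pics/c2.png',cv2.resize(b,None,fx=4,fy=4,interpolation=2))
```

```text
(no output)
```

View pics/c1.png

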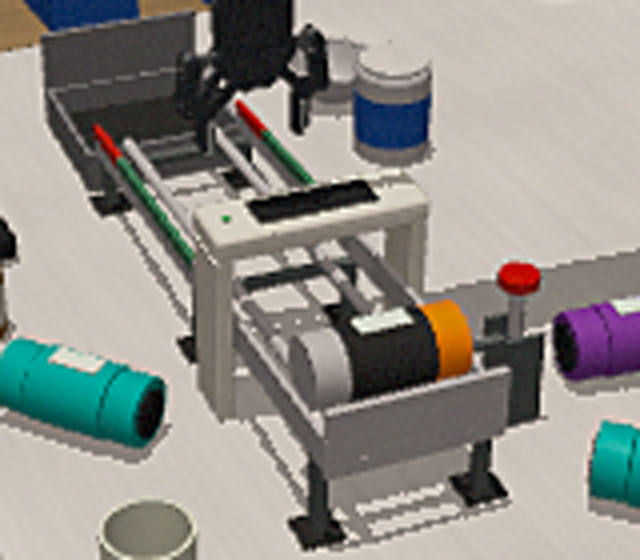

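View pics/c2.png

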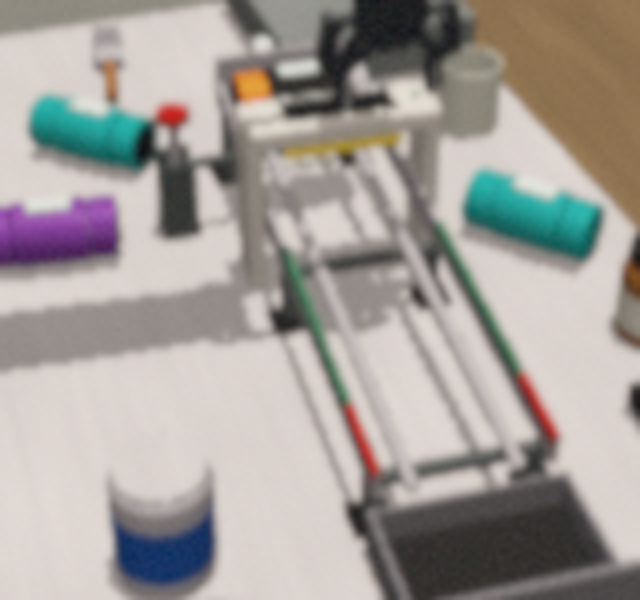

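The crop confirms it: only the black/orange canister sits on the rails, behind the gate. The red knob is at full-scene (369.5,198). The band corners are readable in both crops, so I fit the run pose to them.

```bash
cat > h.py <<'E'
import numpy as np
from plant import cams
def ray(n,px,z,c=None):
    c=c or cams.calibration(n);K=c['camera_matrix'];P=np.array(c['pose'])
    d=P[:3,:3]@np.linalg.solve(K,[px[0],px[1],1]);o=P[:3,3]
    return o+d*(z-o[2])/d[2]
E
python3 - <<'E'
from h import *
import cv2
from scipy.optimize import least_squares
np.set_printoptions(precision=4,suppress=True)
for n,box in(('scene',(360,190,380,215)),('side',(276,182,290,196))):
    i=cv2.imread(f'pics/{n}0.png').astype(int);m=(i[:,:,2]>120)&(i[:,:,1]<70)&(i[:,:,0]<70)
    s=np.zeros_like(m);s[box[1]:box[3],box[0]:box[2]]=1;v,u=np.nonzero(m&s)
    print(n,len(u),u.mean(),v.mean(),u.min(),u.max(),v.min(),v.max(), ray(n,(u.mean(),v.mean()),.158))
S=lambda a,b:(240+a/4,160+b/4)
C=lambda a,b:(240+a/4,130+b/4)
zz=lambda y:.106+.055*y
D=[('side',S(348,408),-1,-.245),('side',S(522,377),1,-.245),('side',S(375,472),-1,-.33),('side',S(552,437),1,-.33),
('side',S(290,252),-1,-.005),('side',S(440,225),1,-.005),
('scene',C(120,158),1,-.245),('scene',C(263,133),-1,-.245),('scene',C(97,127),1,-.33),('scene',C(240,102),-1,-.33)]
W=[ray(n,p,zz(y))[:2] for n,p,s,y in D]
L=lambda h:np.array([[s*h,y] for n,p,s,y in D])
def T(q,X):
    c,s=np.cos(q[2]),np.sin(q[2]);return X@np.array([[c,s],[-s,c]])+q[:2]
f=lambda q:(T(q,L(q[3]))-W).ravel()
r=least_squares(f,[.7,.1,0,.083],loss='soft_l1',f_scale=.004);q=r.x
print(q);print(f(q).reshape(-1,2))
K=np.array([[-.160,.205],[0,.244],[0,0],[0,-.125],[0,.09]]);print(T(q,K))
E
```

```text
scene 46 369.4347826086956 198.1086956521739 365 374 196 201 [0.4416 0.1905 0.158 ]
side 19 282.5263157894737 188.78947368421052 280 285 187 191 [0.4394 0.1804 0.158 ]
[ 0.5885 -0.0254 -0.0769  0.0829]
[[ 0.0018  0.0057]
 [ 0.0001  0.0062]
 [-0.0002  0.0006]
 [ 0.0013 -0.0011]
 [-0.0003  0.0167]
 [ 0.001   0.01  ]
 [-0.0008 -0.0051]
 [-0.0031 -0.0079]
 [-0.0017 -0.0068]
 [ 0.0015 -0.0081]]
[[ 0.4447  0.1913]
 [ 0.6072  0.2179]
 [ 0.5885 -0.0254]
 [ 0.5789 -0.15  ]
 [ 0.5954  0.0643]]
```

Emit:
jog_arm(rows=[{"hand": 0.6,"linear": [0,0,40],"spin": -0.077},{"hand": 0.6,"linear": [-29,29,40],"spin": -0.077},{"hand": 0.6,"linear": [-58,58,40],"spin": -0.077},{"hand": 0.6,"linear": [-87,87,40],"spin": -0.077},{"hand": 0.6,"linear": [-116,116,40],"spin": -0.077}])

```text
clock: 0.52
tool_pos: [0.5075, 0.1168, 0.2848]
tcp_rot: [[0.078, 0.997, -0.001], [0.997, -0.078, 0.0], [0.0, -0.001, -1.0]]
force: [0.3, 1.3, 0.1]
finger_gap: 0.0257
finger_force: 0.0
```

Emit:
jog_arm(rows=[{"hand": 0.6,"linear": [-29,29,0],"spin": 0},{"hand": 0.6,"linear": [-58,58,-10],"spin": 0},{"hand": 0.6,"linear": [-66,71,-40],"spin": 0},{"hand": 0.6,"linear": [-66,71,-70],"spin": 0},{"hand": 0.6,"linear": [-66,71,-90],"spin": 0}])

```text
clock: 0.93
tool_pos: [0.4408, 0.1878, 0.1924]
tcp_rot: [[0.074, 0.997, -0.003], [0.997, -0.074, -0.001], [-0.001, -0.002, -1.0]]
force: [-0.1, -1.0, -0.9]
finger_gap: 0.0171
finger_force: 0.0
```

Run:
```python
from h import *
from plant import status
import cv2
np.set_printoptions(precision=4,suppress=True)
o=status.get_obs();print(o['clock'],o['tool_pos'],o['tcp_rot'],o['finger_gap'],o['force'])
f=cams.grab_frame('scene')[:,:,::-1];g=cams.grab_frame('side')[:,:,::-1]
w=cams.calibration('wrist');h=cams.grab_frame('wrist')[:,:,::-1]
cv2.imwrite('pics/s1.png',f);cv2.imwrite('pics/d1.png',g);cv2.imwrite('pics/w1.png',h)
a=cv2.resize(f[120:270,240:420],(400,333),interpolation=2);
b=cv2.resize(h,(400,250))
c=cv2.resize(g[150:310,230:400],(400,376),interpolation=2)
o_=np.zeros((600,800,3),np.uint8);o_[:333,:400]=a;o_[:376,400:]=c;o_[340:590,:400]=b
cv2.imwrite('pics/m1.png',o_)
i=h.astype(int);m=((i[:,:,2]>110)&(i[:,:,1]<60)&(i[:,:,0]<60)).astype(np.uint8)
n,l,s,ce=cv2.connectedComponentsWithStats(m)
for k in range(1,n):
    if s[k,4]>60: print(s[k],ce[k],ray('wrist',ce[k],.16,w))
# tin base: blue label
i=cv2.imread('pics/side0.png').astype(int);m=(i[:,:,0]>90)&(i[:,:,2]<60)
m[:240]=0;m[:,:250]=0;m[:,310:]=0
v,u=np.nonzero(m);print('tin',u.min(),u.max(),v.min(),v.max(),ray('side',((u.min()+u.max())/2,v.max()),.02))
```

```text
0.9333 [0.4408 0.1878 0.1924] [[ 0.0743  0.9972 -0.0025]
 [ 0.9972 -0.0743 -0.0007]
 [-0.0008 -0.0024 -1.    ]] 0.01711815609595987 [-0.0658 -0.9827 -0.9143]
[ 288  202   67   60 2689] [320.2733 229.2414] [0.4435 0.1946 0.16  ]
[ 41 354  15  32 115] [ 46.1913 374.0348] [0.2505 0.1026 0.16  ]
tin 270 292 290 305 [ 0.2904 -0.3458  0.02  ]
```

View pics/m1.png

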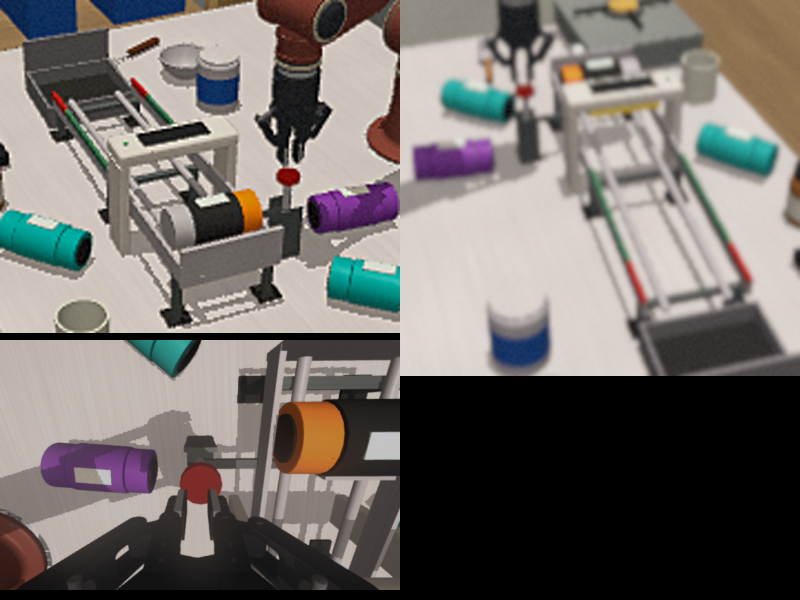

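Only the black/orange one lies on the rails; the fingers are over the knob (crop (288,177)). I now refine the position slightly and touch the knob.

Emit:
jog_arm(rows=[{"hand": 0.6,"linear": [2,3,0],"spin": -0.003},{"hand": 0.6,"linear": [2,3,-14],"spin": -0.003},{"hand": 0.6,"linear": [2,3,-20],"spin": -0.003},{"hand": 0.6,"linear": [2,3,-22],"spin": -0.003},{"hand": 0.6,"linear": [2,3,-22],"spin": -0.003}])

```text
clock: 1.5
tool_pos: [0.4455, 0.19, 0.174]
tcp_rot: [[0.08, 0.997, 0.001], [0.997, -0.08, 0.0], [0.0, 0.001, -1.0]]
force: [-0.1, 0.3, -0.0]
finger_gap: 0.0173
finger_force: 0.0
```

Emit:
jog_arm(rows=[{"hand": 0.6,"linear": [-1,1,-28],"spin": 0},{"hand": 0.6,"linear": [-1,1,-52],"spin": 0},{"hand": 0.6,"linear": [-1,1,-58],"spin": 0},{"hand": 0.6,"linear": [-1,1,-58],"spin": 0},{"hand": 0.6,"linear": [-1,1,-58],"spin": 0}])

```text
clock: 1.92
tool_pos: [0.446, 0.1913, 0.1191]
tcp_rot: [[0.08, 0.997, 0.003], [0.997, -0.08, 0.001], [0.001, 0.003, -1.0]]
force: [-2.0, -1.3, 11.6]
finger_gap: 0.0171
finger_force: 5.5
```

```bash
cat > look.py <<'E'
from h import *
from plant import status
import cv2,sys
np.set_printoptions(precision=4,suppress=True)
Q=(.5885,-.0254,-.077)
def loc(p):
    d=np.array(p[:2])-Q[:2];c,s=np.cos(Q[2]),np.sin(Q[2]);return np.array([c*d[0]+s*d[1],-s*d[0]+c*d[1]])
def look(tag,cam='scene'):
    o=status.get_obs();f=cams.grab_frame(cam)[:,:,::-1];cv2.imwrite(f'pics/{tag}.png',f)
    print(o['clock'],'tcp',o['tool_pos'],'loc',loc(o['tool_pos']),'F',o['force'],'tool spin',np.arctan2(-o['tcp_rot'][1][1],o['tcp_rot'][0][1]))
    h=cv2.cvtColor(f,cv2.COLOR_BGR2HSV)
    m=cv2.inRange(h,(8,180,150),(18,255,255))
    m[:130]=0;m[270:]=0;m[:,:240]=0;m[:,400:]=0
    n,l,s,ce=cv2.connectedComponentsWithStats(m)
    for k in range(1,n):
        if s[k,4]>15:
            y=.2
            for _ in range(5): y=loc(ray(cam,ce[k],.12+.055*y+.01))[1]
            print('orange',s[k],ce[k],'loc',loc(ray(cam,ce[k],.13+.055*y)))
if __name__=='__main__': look(*sys.argv[1:])
E
python3 - <<'E'
from look import *
look('p1')
E
```

```text
1.9167 tcp [0.446  0.1913 0.1191] loc [-0.1588  0.2051] F [-2.018  -1.3182 11.5592] tool spin 0.08016184681475115
orange [343 203  13  17 113] [350.0796 210.7699] loc [-0.0711  0.2328]
```

Emit:
jog_arm(rows=[{"hand": 0.6,"linear": [-7,-19,28],"spin": 0},{"hand": 0.6,"linear": [-17,-57,40],"spin": 0},{"hand": 0.6,"linear": [-24,-97,45],"spin": 0},{"hand": 0.6,"linear": [-27,-138,45],"spin": 0},{"hand": 0.6,"linear": [-27,-179,45],"spin": 0}])

```text
clock: 2.38
tool_pos: [0.4169, 0.0106, 0.1622]
tcp_rot: [[0.079, 0.997, 0.003], [0.997, -0.079, -0.0], [-0.0, 0.003, -1.0]]
force: [0.9, -0.0, -0.4]
finger_gap: 0.0173
finger_force: 0.0
```

Run:
```python
from look import *
look('p2')
# reference (y=244) from s1 with same mask
f=cv2.imread('pics/s1.png');h=cv2.cvtColor(f,cv2.COLOR_BGR2HSV);m=cv2.inRange(h,(8,180,150),(18,255,255));m[:190]=0;m[270:]=0;m[:,:300]=0;m[:,380:]=0
v,u=np.nonzero(m);print('ref',len(u),u.mean(),v.mean(),loc(ray('scene',(u.mean(),v.mean()),.143)))
```

```text
2.3833 tcp [0.4169 0.0106 0.1622] loc [-0.1739  0.0227] F [ 0.936  -0.0243 -0.3939] tool spin 0.0786828539355116
orange [336 195  13  16 106] [343.0189 202.7925] loc [-0.0712  0.1721]
ref 121 351.9834710743802 213.08264462809916 [-0.071   0.2487]
```

Emit:
jog_arm(rows=[{"hand": 0.6,"linear": [33,-23,0],"spin": 0},{"hand": 0.6,"linear": [65,-47,0],"spin": 0},{"hand": 0.6,"linear": [98,-70,0],"spin": 0},{"hand": 0.6,"linear": [131,-94,0],"spin": 0},{"hand": 0.6,"linear": [163,-117,-15],"spin": 0}])

```text
clock: 2.85
tool_pos: [0.5837, -0.1069, 0.1495]
tcp_rot: [[0.081, 0.997, 0.007], [0.997, -0.081, -0.002], [-0.001, 0.007, -1.0]]
force: [0.5, 0.8, 1.5]
finger_gap: 0.0172
finger_force: 0.0
```

Run:
```python
from look import *
look('p3')
```

```text
2.85 tcp [ 0.5837 -0.1069  0.1495] loc [ 0.0014 -0.0816] F [0.4713 0.7744 1.5041] tool spin 0.08091948654514512
orange [329 188   9  12  77] [333.2987 192.6883] loc [-0.0687  0.089 ]
```

Emit:
jog_arm(rows=[{"hand": 0.6,"linear": [0,0,-22],"spin": 0},{"hand": 0.6,"linear": [0,0,-34],"spin": 0},{"hand": 0.6,"linear": [-1,-6,-34],"spin": 0},{"hand": 0.6,"linear": [-2,-18,-34],"spin": 0},{"hand": 0.6,"linear": [-3,-33,-35],"spin": 0}])

```text
clock: 3.32
tool_pos: [0.5769, -0.1381, 0.1121]
tcp_rot: [[0.078, 0.997, 0.002], [0.997, -0.078, -0.001], [-0.001, 0.002, -1.0]]
force: [0.6, 0.9, -0.9]
finger_gap: 0.0172
finger_force: 0.0
```

Run:
```python
from look import *
look('p4','scene')
f=cv2.imread('pics/p4.png')
cv2.imwrite('pics/p4c.png',cv2.resize(f[120:240,250:390],None,fx=5,fy=5,interpolation=2))
```

```text
3.3167 tcp [ 0.5769 -0.1381  0.1121] loc [-0.0029 -0.1133] F [ 0.5914  0.8814 -0.8502] tool spin 0.07825268225983814
```

View pics/p4c.png

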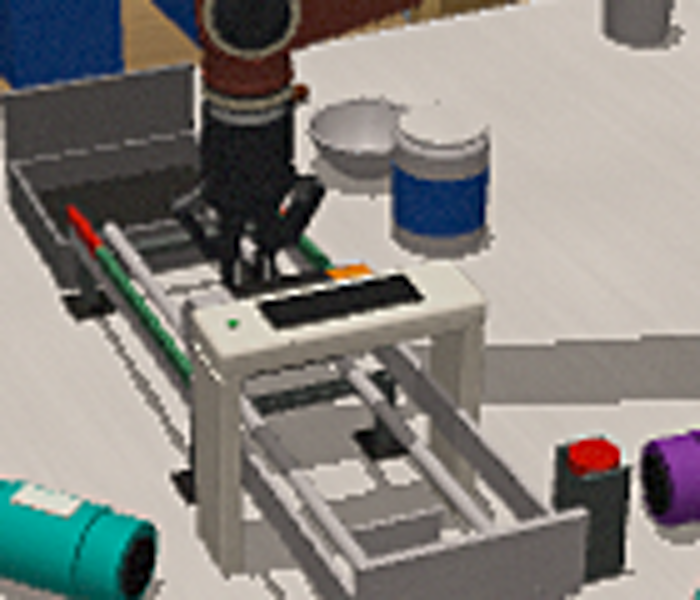

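The canister has come out past the bridge: its orange top shows just downhill of it (crop (348,270), pixel (320,174)). The gate knob is down, and the hand is on the track, ahead of the canister.

Run:
```python
from look import *
from plant import status
print(status.get_obs()['clock'])
f=cv2.imread('pics/p4.png');h=cv2.cvtColor(f,cv2.COLOR_BGR2HSV);m=cv2.inRange(h,(5,120,120),(22,255,255))
m[:165]=0;m[182:]=0;m[:,:310]=0;m[:,330:]=0
v,u=np.nonzero(m);print(sorted(zip(v,u)))
C=np.array(cams.calibration('scene')['pose'])
for vv in sorted(set(v)):
    um=u[v==vv].mean();p=ray('scene',(um,vv-.5),.149);d=p-C[:3,3];e=-d[2]/np.hypot(*d[:2])
    print(vv,um,'edge',loc(p),'slope',e)
```

```text
3.3667
[(np.int64(173), np.int64(319)), (np.int64(173), np.int64(320)), (np.int64(173), np.int64(321)), (np.int64(173), np.int64(322)), (np.int64(173), np.int64(323)), (np.int64(174), np.int64(315)), (np.int64(174), np.int64(316)), (np.int64(174), np.int64(317)), (np.int64(174), np.int64(318)), (np.int64(174), np.int64(319)), (np.int64(174), np.int64(320)), (np.int64(174), np.int64(321)), (np.int64(174), np.int64(322)), (np.int64(174), np.int64(323)), (np.int64(175), np.int64(316)), (np.int64(175), np.int64(317)), (np.int64(175), np.int64(318)), (np.int64(175), np.int64(319))]
173 321.0 edge [-0.0741 -0.048 ] slope 0.5798729195777319
174 319.0 edge [-0.0635 -0.0435] slope 0.582751500065532
175 317.5 edge [-0.0548 -0.0382] slope 0.5856040035727511
```

Emit:
jog_arm(rows=[{"hand": 0.6,"linear": [-1,-13,-1],"spin": 0},{"hand": 0.6,"linear": [-2,-32,-2],"spin": 0},{"hand": 0.6,"linear": [-3,-52,-3],"spin": 0},{"hand": 0.6,"linear": [-4,-72.5,-4],"spin": 0},{"hand": 0.6,"linear": [-5,-92.5,-5],"spin": 0}])

```text
clock: 3.78
tool_pos: [0.5717, -0.2325, 0.107]
tcp_rot: [[0.08, 0.997, 0.002], [0.997, -0.08, -0.001], [-0.001, 0.002, -1.0]]
force: [0.7, -0.6, 0.3]
finger_gap: 0.0175
finger_force: 0.0
```

Emit:
jog_arm(rows=[{"hand": 0.6,"linear": [-1,-18,-1],"spin": 0},{"hand": 0.6,"linear": [-2,-30,-2],"spin": 0},{"hand": 0.6,"linear": [-3,-37.5,-2],"spin": 0},{"hand": 0.6,"linear": [-3,-41.5,-2],"spin": 0},{"hand": 0.6,"linear": [-3,-43,-2],"spin": 0}])

```text
clock: 4.2
tool_pos: [0.5685, -0.2738, 0.1038]
tcp_rot: [[0.081, 0.997, 0.0], [0.997, -0.081, 0.0], [0.0, 0.0, -1.0]]
force: [-0.2, -0.9, -0.3]
finger_gap: 0.017
finger_force: 0.1
```

Run:
```python
from look import *
look('p5','scene')
g=cams.grab_frame('side')[:,:,::-1];cv2.imwrite('pics/p5s.png',g);f=cv2.imread('pics/p5.png')
a=cv2.resize(f[110:210,250:350],(400,400),interpolation=2);b=cv2.resize(g[180:310,270:400],(400,400),interpolation=2)
cv2.imwrite('pics/p5m.png',np.hstack([a,b]))
```

```text
4.2 tcp [ 0.5685 -0.2738  0.1038] loc [-0.0008 -0.2492] F [-0.1756 -0.8699 -0.2568] tool spin 0.08062346196209451
orange [301 157  10  13  71] [305.7746 162.1268] loc [-0.0671 -0.2018]
```

View pics/p5m.png

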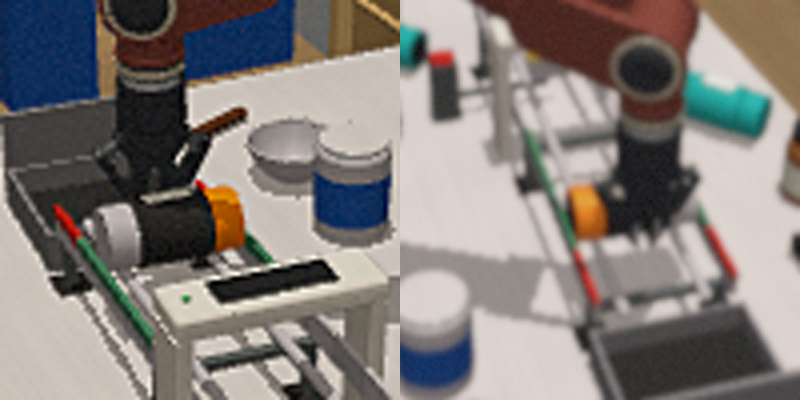

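The canister rests upright on the rails against the fingertips at y≈-0.205, inside the green bands. Now I hold it there.

Emit:
jog_arm(rows=[{"hand": 0.6,"linear": [0,0,0],"spin": 0},{"hand": 0.6,"linear": [0,0,0],"spin": 0},{"hand": 0.6,"linear": [0,0,0],"spin": 0},{"hand": 0.6,"linear": [0,0,0],"spin": 0},{"hand": 0.6,"linear": [0,0,0],"spin": 0}])

```text
clock: 4.72
tool_pos: [0.569, -0.2731, 0.1038]
tcp_rot: [[0.08, 0.997, 0.001], [0.997, -0.08, -0.0], [-0.0, 0.001, -1.0]]
force: [0.8, -2.5, 0.3]
finger_gap: 0.0172
finger_force: 1.0
```

Emit:
jog_arm(rows=[{"hand": 0.6,"linear": [0,0,0],"spin": 0},{"hand": 0.6,"linear": [0,0,0],"spin": 0},{"hand": 0.6,"linear": [0,0,0],"spin": 0},{"hand": 0.6,"linear": [0,0,0],"spin": 0},{"hand": 0.6,"linear": [0,0,0],"spin": 0}])

```text
clock: 5.13
tool_pos: [0.5685, -0.273, 0.1033]
tcp_rot: [[0.08, 0.997, -0.0], [0.997, -0.08, 0.0], [0.0, -0.0, -1.0]]
force: [1.2, -1.8, 0.8]
finger_gap: 0.0173
finger_force: 0.6
```

```bash
python3 look.py p6 scene
```

```text
5.1333 tcp [ 0.5685 -0.273   0.1033] loc [-0.0009 -0.2484] F [ 1.1942 -1.8303  0.8139] tool spin 0.0800095887813122
orange [301 157  10  13  69] [305.8116 162.0435] loc [-0.0676 -0.2025]
```

Emit:
jog_arm(rows=[{"hand": 0.6,"linear": [0,0,0],"spin": 0},{"hand": 0.6,"linear": [0,0,0],"spin": 0},{"hand": 0.6,"linear": [0,0,0],"spin": 0},{"hand": 0.6,"linear": [0,0,0],"spin": 0},{"hand": 0.6,"linear": [0,0,0],"spin": 0}])

```text
clock: 5.6
tool_pos: [0.5685, -0.273, 0.1033]
tcp_rot: [[0.08, 0.997, -0.0], [0.997, -0.08, 0.0], [0.0, -0.0, -1.0]]
force: [-0.0, -0.8, 0.4]
finger_gap: 0.0169
finger_force: 0.3
```

Emit:
jog_arm(rows=[{"hand": 0.6,"linear": [0,0,0],"spin": 0},{"hand": 0.6,"linear": [0,0,0],"spin": 0},{"hand": 0.6,"linear": [0,0,0],"spin": 0},{"hand": 0.6,"linear": [0,0,0],"spin": 0},{"hand": 0.6,"linear": [0,0,0],"spin": 0}])

```text
clock: 6.02
tool_pos: [0.5685, -0.2731, 0.1033]
tcp_rot: [[0.08, 0.997, -0.0], [0.997, -0.08, 0.0], [0.0, -0.0, -1.0]]
force: [-0.6, -0.2, 0.5]
finger_gap: 0.0169
finger_force: 0.1
```

Emit:
jog_arm(rows=[{"hand": 0.6,"linear": [0,0,0],"spin": 0},{"hand": 0.6,"linear": [0,0,0],"spin": 0},{"hand": 0.6,"linear": [0,0,0],"spin": 0},{"hand": 0.6,"linear": [0,0,0],"spin": 0},{"hand": 0.6,"linear": [0,0,0],"spin": 0}])

```text
clock: 6.43
tool_pos: [0.5686, -0.2732, 0.1035]
tcp_rot: [[0.08, 0.997, -0.0], [0.997, -0.08, 0.0], [0.0, -0.0, -1.0]]
force: [-0.2, -0.5, -0.3]
finger_gap: 0.0169
finger_force: 0.1
```

Emit:
jog_arm(rows=[{"hand": 0.6,"linear": [0,0,0],"spin": 0},{"hand": 0.6,"linear": [0,0,0],"spin": 0},{"hand": 0.6,"linear": [0,0,0],"spin": 0},{"hand": 0.6,"linear": [0,0,0],"spin": 0},{"hand": 0.6,"linear": [0,0,0],"spin": 0}])

```text
clock: 6.85
tool_pos: [0.5686, -0.2732, 0.1035]
tcp_rot: [[0.08, 0.997, -0.0], [0.997, -0.08, 0.0], [0.0, -0.0, -1.0]]
force: [-0.3, -0.1, -0.1]
finger_gap: 0.017
finger_force: 0.1
```

Emit:
jog_arm(rows=[{"hand": 0.6,"linear": [0,0,0],"spin": 0},{"hand": 0.6,"linear": [0,0,0],"spin": 0},{"hand": 0.6,"linear": [0,0,0],"spin": 0},{"hand": 0.6,"linear": [0,0,0],"spin": 0},{"hand": 0.6,"linear": [0,0,0],"spin": 0}])

```text
clock: 7.27
tool_pos: [0.5686, -0.2732, 0.1034]
tcp_rot: [[0.08, 0.997, -0.0], [0.997, -0.08, 0.0], [0.0, -0.0, -1.0]]
force: [0.2, -0.9, 0.4]
finger_gap: 0.0171
finger_force: 0.1
```

Emit:
jog_arm(rows=[{"hand": 0.6,"linear": [0,0,0],"spin": 0},{"hand": 0.6,"linear": [0,0,0],"spin": 0},{"hand": 0.6,"linear": [0,0,0],"spin": 0},{"hand": 0.6,"linear": [0,0,0],"spin": 0},{"hand": 0.6,"linear": [0,0,0],"spin": 0}])

```text
clock: 7.68
tool_pos: [0.5686, -0.2732, 0.1035]
tcp_rot: [[0.08, 0.997, 0.0], [0.997, -0.08, -0.0], [-0.0, 0.0, -1.0]]
force: [-0.7, -0.2, -0.8]
finger_gap: 0.0169
finger_force: 0.1
```

Emit:
jog_arm(rows=[{"hand": 0.6,"linear": [0,0,0],"spin": 0},{"hand": 0.6,"linear": [0,0,0],"spin": 0},{"hand": 0.6,"linear": [0,0,0],"spin": 0},{"hand": 0.6,"linear": [0,0,0],"spin": 0},{"hand": 0.6,"linear": [0,0,0],"spin": 0}])

```text
clock: 8.1
tool_pos: [0.5686, -0.2732, 0.1035]
tcp_rot: [[0.08, 0.997, 0.0], [0.997, -0.08, 0.0], [0.0, 0.0, -1.0]]
force: [-0.4, -0.0, -0.5]
finger_gap: 0.0173
finger_force: 0.1
```

Emit:
jog_arm(rows=[{"hand": 0.6,"linear": [0,0,0],"spin": 0},{"hand": 0.6,"linear": [0,0,0],"spin": 0},{"hand": 0.6,"linear": [0,0,0],"spin": 0},{"hand": 0.6,"linear": [0,0,0],"spin": 0},{"hand": 0.6,"linear": [0,0,0],"spin": 0}])

```text
clock: 8.52
tool_pos: [0.5686, -0.2732, 0.1035]
tcp_rot: [[0.08, 0.997, -0.0], [0.997, -0.08, 0.0], [0.0, -0.0, -1.0]]
force: [0.5, -0.5, -0.5]
finger_gap: 0.0169
finger_force: 0.1
```

Emit:
jog_arm(rows=[{"hand": 0.6,"linear": [0,0,0],"spin": 0},{"hand": 0.6,"linear": [0,0,0],"spin": 0},{"hand": 0.6,"linear": [0,0,0],"spin": 0},{"hand": 0.6,"linear": [0,0,0],"spin": 0},{"hand": 0.6,"linear": [0,0,0],"spin": 0}])

```text
clock: 8.93
tool_pos: [0.5686, -0.2732, 0.1035]
tcp_rot: [[0.08, 0.997, -0.0], [0.997, -0.08, 0.0], [0.0, -0.0, -1.0]]
force: [0.1, -0.2, -0.4]
finger_gap: 0.017
finger_force: 0.1
```

Emit:
jog_arm(rows=[{"hand": 0.6,"linear": [0,0,0],"spin": 0},{"hand": 0.6,"linear": [0,0,0],"spin": 0},{"hand": 0.6,"linear": [0,0,0],"spin": 0},{"hand": 0.6,"linear": [0,0,0],"spin": 0},{"hand": 0.6,"linear": [0,0,0],"spin": 0}])

```text
clock: 9.35
tool_pos: [0.5686, -0.2732, 0.1035]
tcp_rot: [[0.08, 0.997, -0.0], [0.997, -0.08, 0.0], [0.0, -0.0, -1.0]]
force: [-0.1, 0.3, -0.7]
finger_gap: 0.0172
finger_force: 0.1
```

Emit:
jog_arm(rows=[{"hand": 0.6,"linear": [0,0,0],"spin": 0},{"hand": 0.6,"linear": [0,0,0],"spin": 0},{"hand": 0.6,"linear": [0,0,0],"spin": 0},{"hand": 0.6,"linear": [0,0,0],"spin": 0},{"hand": 0.6,"linear": [0,0,0],"spin": 0}])

```text
clock: 9.77
tool_pos: [0.5686, -0.2732, 0.1035]
tcp_rot: [[0.08, 0.997, -0.0], [0.997, -0.08, -0.0], [-0.0, -0.0, -1.0]]
force: [0.1, -0.3, 0.5]
finger_gap: 0.0172
finger_force: 0.1
```

Emit:
jog_arm(rows=[{"hand": 0.6,"linear": [0,0,0],"spin": 0},{"hand": 0.6,"linear": [0,0,0],"spin": 0},{"hand": 0.6,"linear": [0,0,0],"spin": 0},{"hand": 0.6,"linear": [0,0,0],"spin": 0},{"hand": 0.6,"linear": [0,0,0],"spin": 0}])

```text
clock: 10.18
tool_pos: [0.5686, -0.2732, 0.1035]
tcp_rot: [[0.08, 0.997, -0.0], [0.997, -0.08, -0.0], [-0.0, -0.0, -1.0]]
force: [-0.2, -0.3, 0.1]
finger_gap: 0.0165
finger_force: 0.1
```

```bash
python3 look.py p7 scene
```

```text
10.1833 tcp [ 0.5686 -0.2732  0.1035] loc [-0.0008 -0.2486] F [-0.1553 -0.3484  0.125 ] tool spin 0.07997163272535357
orange [301 157  10  13  69] [305.8116 162.0435] loc [-0.0676 -0.2025]
```

Emit:
jog_arm(rows=[{"hand": 0.6,"linear": [0,0,0],"spin": 0},{"hand": 0.6,"linear": [0,0,0],"spin": 0},{"hand": 0.6,"linear": [0,0,0],"spin": 0},{"hand": 0.6,"linear": [0,0,0],"spin": 0},{"hand": 0.6,"linear": [0,0,0],"spin": 0}])

```text
clock: 10.65
tool_pos: [0.5686, -0.2732, 0.1035]
tcp_rot: [[0.08, 0.997, -0.0], [0.997, -0.08, -0.0], [-0.0, -0.0, -1.0]]
force: [-0.8, -0.4, -0.3]
finger_gap: 0.0169
finger_force: 0.1
```

Emit:
jog_arm(rows=[{"hand": 0.6,"linear": [0,0,0],"spin": 0},{"hand": 0.6,"linear": [0,0,0],"spin": 0},{"hand": 0.6,"linear": [0,0,0],"spin": 0},{"hand": 0.6,"linear": [0,0,0],"spin": 0},{"hand": 0.6,"linear": [0,0,0],"spin": 0}])

```text
clock: 11.07
tool_pos: [0.5686, -0.2732, 0.1035]
tcp_rot: [[0.08, 0.997, 0.0], [0.997, -0.08, -0.0], [-0.0, 0.0, -1.0]]
force: [-0.3, 0.0, -1.2]
finger_gap: 0.0174
finger_force: 0.1
```

Emit:
jog_arm(rows=[{"hand": 0.6,"linear": [0,0,0],"spin": 0},{"hand": 0.6,"linear": [0,0,0],"spin": 0},{"hand": 0.6,"linear": [0,0,0],"spin": 0},{"hand": 0.6,"linear": [0,0,0],"spin": 0},{"hand": 0.6,"linear": [0,0,0],"spin": 0}])

```text
clock: 11.48
tool_pos: [0.5686, -0.2732, 0.1035]
tcp_rot: [[0.08, 0.997, -0.0], [0.997, -0.08, 0.0], [0.0, -0.0, -1.0]]
force: [-0.9, -0.5, -1.1]
finger_gap: 0.0172
finger_force: 0.1
```

```bash
python3 -c "
from plant import arm
print(arm.sign_off())"
```

```text
the job is handed in; nothing more can be done
None
```

I pressed the gate fully down, and the canister rolled under the scanner and was eased to rest on the moving fingertips at about y = -205 mm, beside the green bands; it was held there for over five seconds (highest finger reading at the end of a move 1.0 N, peak at contact not measured) and handed in at 11.5 s, still held, result not reported.

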